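Shut the spring-bay flap and hold the print-table tensioner compressed

TASK

Get the print table's tensioner ready for a colleague to hook on: first swing the yellow flap fully shut over the spring bay so that its tab drops behind the rim, and only then push the red sprung tensioner arm, by its upright aluminium idler roller, back past its ratchet click until its white pointer stands over the green part of the scale. Finish while still holding the roller there with the gripper, so that you and not the pawl keep the spring compressed; leave the flap shut and do not disturb the print block, the dye jar and the round stamp.

Things in the scene. Friction and masses are not known exactly. Their poses are not given: they have to be found in the camera images.
- unit: Tensioner unit fixed to the table: grey base plate 200 (x) x 300 (y) x 12 mm, origin at the centre of its underside, x away from the robot, y to the left at yaw 0. On its right half a green open-topped spring bay, 126 mm in x, from y = -119 to -5 mm, wall tops 60 mm above the table. Two 45 mm high rubber posts stop the arm at both ends of its travel.
- flap (a joint): Yellow flap's angle (rad): 0 shut, flat on the bay; 1.57 upright; at most 1.9; starts at 1.15 to 1.75. Hinged along the unit's x on the bay's right (-y) wall: shut it by pushing its outer face to +y and down. It stays where it is left (stiff hinge, about 2 N at the edge); no catch: within 0.06 rad is shut. Panel 126 mm wide, 110 mm hinge to edge, 4 mm thick; shut, its top is 64 mm above the table.
- flap_hinge (a point): Middle of the flap's hinge line: (0, -117, 60) mm in the unit's frame.
- flap_edge (a point): Middle of the flap's free edge, 110 mm from the hinge. A tab 60 mm wide and 15 mm deep hangs under this edge; with the flap shut it is inside the rim of the bay's left (+y) wall.
- pivot (a point): The red tensioner arm's vertical pivot axis: (0, -60) mm in the unit's frame, 34 mm high. The arm is 22 mm wide and lies 28 to 40 mm above the table.
- tensioner (a joint): Red arm's angle about the pivot (rad): 0 at rest, grows as the roller is pushed to the unit's +x (clockwise from above), end stop 0.78. At q it points along (sin(q-0.4), cos(q-0.4)) in the unit's x, y. Sprung towards 0: about 4 N at the roller at rest, 11 N at the end, up to 2 N more at 0.1 to 0.5 where the pawl climbs the tooth. Click at about 0.56; let go beyond it, the arm falls back to 0.56.
- green (a point): Middle of the green part of the scale painted on the base plate near its left edge, 195 mm from the pivot. The white pointer at the arm's end stands over the green at joint values 0.60 to 0.78, over the yellow part below that.
- roller: The upright aluminium idler roller on the arm, turning stiffly on its own axis, 150 mm from the pivot: cylinder 32 mm in diameter, 42 mm tall, from 40 mm (its origin, centre of its underside) to 82 mm above the table.
- roller_top (a point): Centre of the roller's top face, 82 mm above the table.
- pawl: The small steel pawl inside the spring bay (covered by the shut flap), that rides on the arm's brass tooth; origin at its own pivot. Not to be touched.
- print_block: Bystander: loose carved wooden print block, 90 x 60 x 38 mm, origin at the centre of its underside.
- dye_jar: Bystander: loose closed amber dye jar, 68 mm in diameter, 88 mm tall, origin at the centre of its underside.
- round_stamp: Bystander: loose round wooden stamp with a black and brass face, 68 mm in diameter, 50 mm tall, origin at the centre of its underside.

How it is judged:
On the way, in this order (a step that is already met when the one before it is completed fails the run):
1. the flap is swung shut while the tensioner arm is not yet pushed past its click (value of joint flap below 0.06 rad and value of joint tensioner below 0.3 rad), for 0.2 s.
2. the arm is pushed past its click, pointer over the green, by its roller (value of joint tensioner above 0.6 rad and contact force between any of the fingers, the arm and roller above 2 N), for 0.3 s.
At the end, for the whole second after the job is handed in: The flap is shut (within 0.06 rad), the tensioner arm stands still beyond 0.60 rad (past the click, pointer over the green), the gripper presses on the roller with more than 2 N, the pawl carries nothing (under 1 N), and the print block, dye jar and round stamp are within 30 mm of where they were (all of step 2 and value of joint flap below 0.06 rad and velocity of joint tensioner between -0.05 and 0.05 rad/s and contact force between pawl and anything else below 1 N and distance of each of print_block, dye_jar, round_stamp from where it was at the start of the episode below 0.03 m); the arm keeps its last pose, push and grip.
It fails at once if the print block is disturbed (moved 30 mm or tipped) (distance of print_block from where it was at the start of the episode above 0.03 m or angle between print_block's own z axis and vertical above 0.5 rad).
It fails at once if the dye jar is disturbed (moved 30 mm or tipped) (distance of dye_jar from where it was at the start of the episode above 0.03 m or angle between dye_jar's own z axis and vertical above 0.5 rad).
It fails at once if the round stamp is disturbed (moved 30 mm or tipped) (distance of round_stamp from where it was at the start of the episode above 0.03 m or angle between round_stamp's own z axis and vertical above 0.5 rad).
It also fails if it takes over 48 s, if anything falls off the work surface, if the arm or the gripper's body presses on something with over 40 N, if the wrist force passes 120 N, or if a joint passes its speed limit or range.

ROBOT

A 6-joint arm with a two-finger parallel gripper is mounted at the origin on the work surface. World frame = base frame: x ahead of the robot, y to its left, z up, the work surface at z = 0. Lengths are in m, angles in rad, forces in N, time in s.
With the tool pointing down it reaches from about 0.275 to 0.75 m from the base axis. Payload 10.2 kg.
Tool frame: the origin (TCP) lies on the centre line of the jaws, within the pads' length; the fingertips stand 11 mm ahead of it and the grasp point (between the pads) lies 8 mm behind it (manip.nose_length is the distance from the TCP to the fingertips, in m); z points along the fingers, y is the line along which they close (so a half turn about z gives the same grasp; the last joint's range is limited). The gripper opens to 88 mm and grips with 3 to 60 N. Pads are 18 mm wide; open, the fingers measure 123 mm over their backs; the gripper's body (75 mm by 187 mm) begins 45 mm behind the grasp point.
Start: joints at [1.117, 0.313, 1.498, -0, 1.331, -0.223], TCP at [0.12, 0.511, 0.25] pointing down, gripper open.
Joint ranges: [-2.94, 2.94], [-0.97, 2.17], [0.19, 2.56], [-1.23, 4.37], [0.02, 3.11], [-2.88, 2.88]. Speed limits (rad/s): [2.39, 2.39, 3.01, 3.14, 3.14, 3.14].

INTERFACE

Orientations are given as a unit quaternion [w, x, y, z].
In Python, from bench import manip gives the robot as it stands. The module is installed in compiled form; this text tells all that it offers.
- The arm moves only by the tool play_rows, never from a script. Its arguments are lists of equal length, an entry for each row: "dr": the turn, a rotation vector about the world's x, y, z in degrees, a list of three; "travel": the shift along the world's x, y, z in m, a list of three; "grip": the finger opening in m, from 0 to 0.0881. A call has 1 to 12 rows; each row shifts and turns the commanded pose from where the row before left it; what a row does not reach is not made up. A row lasts 1/10 s, in which the tool goes at most 50 mm and 8.59 degrees, less where a joint would pass 70% of its speed; a pose out of reach is approached as far as the arm can. A call with a gripper value outside its range is refused whole. The fingers move at their own pace and stop on an object; the grip force is fixed at half the most. Time passes only in rows, so rows that do not move let the fingers close. It gives the time, the measured TCP pose, the force, the opening and the grip force at its end, in the units of the state.
- manip.get_obs(): the state, without advancing time (a new reading comes with each control period).
- manip.camera(name): name is "scene" or "top" or "wrist"; returns a dict with "color" (420x560x3 uint8, blue, green, red), "mtx" (3x3 intrinsics, pixels), "R" (3x3) and "t" (3): a world point X has camera coordinates R X + t. Camera axes: x right, y down, z forward; pixel columns grow to the right and rows downward; lengths in m; the calibration is good to about 2 mm. The wrist camera is an equidistant fisheye: a pixel r from the principal point sees the ray r / f radians off the axis. A picture is of the moment at which its call begins. There is no depth.
- manip.finish_job(): hands the job in; it is judged then, once.
Trained networks look in a picture, given as the dict that the camera call returned (one of the last four; its "shot" number tells which), for a name from the list of things; names that differ only in an ending like _2 or _b are one class to them, and where a whole thing is asked for, a point or a joint stands for the part that bears it (a point fixed in the world has none). Each returns a list of dicts, best first, with "confidence" (0 to 1); they miss things now and then, are a little off and sometimes report something else, mostly with a low value. They report only what shows in the picture. A call takes as long as a camera call.
- manip.look_for(picture, label): "at" ([x, y, z] in m, in world coordinates, good to about 4 mm: the middle of the surface that is visible of it).
- manip.outline_of(picture, label): "pixels" (420x560 bool, what is visible of it).
- manip.tip_of(picture, label): "at" ([x, y, z] in m, in world coordinates, good to about 4 mm: a listed point, or the origin of a listed thing).
The state is a dict: "time_s": time; "joints": joint angles; "dq": joint speeds; "tau": joint torques, N m; "eef_pos": TCP position; "eef_rot": TCP orientation; "force": force on the tool from outside, world axes, zero at the start; "wrist_torque": the same for the moment, N m; "opening": finger opening in m; "grasp_force": force on a finger pad.
Only numpy, scipy, OpenCV 4.12 (cv2) and the standard library are available. Lean on these libraries where they do the work, as an engineer would, in place of code of your own. Each camera call takes 0.05 s, during which the arm holds its last target. There are 200 camera calls.

## Working session

There is one attempt and no reset: what is moved stays moved. The work goes in short steps, Python scripts to look and compute and a tool call to move; the robot and the scene stay as the last step left them, time stands still between calls to the robot, and variables do not carry over. Pictures are saved under pics/ and viewed, at most 10 in all, crops included, and the job is handed in when it is done.

Besides the shell and the picture viewer there is one more tool, called after ">>>" by a JSON object that holds its "name" and its "arguments", one argument or row to a line. play_rows: Moves the arm, as the interface text tells. Its arguments: {"type":"object","properties":{"dr":{"type":"array","items":{"type":"array","items":{"type":"number"}}},"travel":{"type":"array","items":{"type":"array","items":{"type":"number"}}},"grip":{"type":"array","items":{"type":"number"}}},"required":["dr","travel","grip"]}

```bash
mkdir -p pics
python3 - <<'E'
from bench import manip
import cv2,numpy as np
o=manip.get_obs();print(o['time_s'],o['eef_pos'],o['eef_rot'],o['opening'],manip.nose_length)
for n in ['scene','top']:
    p=manip.camera(n);cv2.imwrite(f'pics/{n}0.png',p['color'])
    for l in ['unit','flap_hinge','flap_edge','pivot','green','roller','roller_top','print_block','dye_jar','round_stamp']:
        print(n,l,[(np.round(d['at'],3).tolist(),round(d['confidence'],2)) for d in manip.tip_of(p,l)[:2]])
E
```

```text
0.0 [0.11999406 0.51085723 0.24916375] [-2.11157268e-04  1.15139682e-01  9.93349106e-01 -6.02261488e-04] 0.08783435765150575 0.011
scene unit [([0.603, -0.008, 0.002], 0.92)]
scene flap_hinge [([0.628, -0.123, 0.058], 0.93), ([0.6, -0.006, 0.007], 0.48)]
scene flap_edge [([0.623, -0.103, 0.168], 0.95)]
scene pivot [([0.615, -0.069, 0.036], 0.92)]
scene green [([0.633, 0.127, 0.008], 0.63)]
scene roller [([0.529, 0.057, 0.04], 0.73)]
scene roller_top [([0.534, 0.059, 0.082], 0.7)]
scene print_block []
scene dye_jar [([0.798, -0.048, -0.001], 0.78), ([0.536, 0.062, 0.082], 0.66)]
scene round_stamp [([0.537, 0.242, -0.002], 0.7)]
top unit [([0.602, -0.008, -0.0], 0.82)]
top flap_hinge []
top flap_edge [([0.624, -0.104, 0.17], 0.91)]
top pivot []
top green [([0.635, 0.126, 0.013], 0.83)]
top roller [([0.533, 0.061, 0.044], 0.53)]
top roller_top [([0.532, 0.06, 0.082], 0.63)]
top print_block [([0.752, 0.156, -0.0], 0.64)]
top dye_jar [([0.798, -0.048, 0.001], 0.87)]
top round_stamp []
```

View pics/scene0.png

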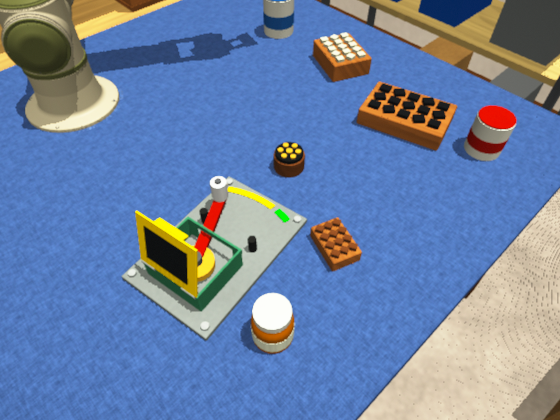

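View pics/top0.png

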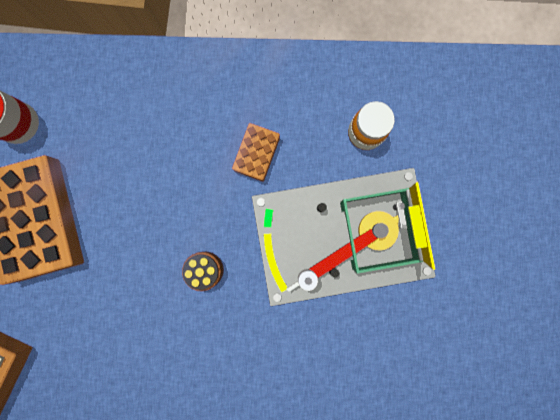

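The flap stands nearly upright at scene px (168,250), leaning slightly inward (about 1.39 rad). The roller is at px (219,185), with the stamp, block and jar well clear of it. The unit's yaw is about 0.19. I'll close the fingers and travel to the flap's outer side.

>>> {"name": "play_rows", "arguments": {
  "dr": [
    [0, 0, -3.3],
    [0, 0, -3.3],
    [0, 0, -3.3],
    [0, 0, -3.3],
    [0, 0, -3.3],
    [0, 0, -3.3],
    [0, 0, -3.3],
    [0, 0, -3.3],
    [0, 0, -3.3],
    [0, 0, -3.3]
  ],
  "travel": [
    [0.0256, -0.0333, 0],
    [0.0256, -0.0333, 0],
    [0.0256, -0.0333, 0],
    [0.0256, -0.0333, 0],
    [0.0256, -0.0333, 0],
    [0.0256, -0.0333, 0],
    [0.0256, -0.0333, 0],
    [0.0256, -0.0333, 0],
    [0.0256, -0.0333, 0],
    [0.0256, -0.0333, 0]
  ],
  "grip": [0, 0, 0, 0, 0, 0, 0, 0, 0, 0]
}}

```text
time_s: 2.1
eef_pos: [0.3769, 0.1765, 0.25]
eef_rot: [0.0, 0.394, 0.919, 0.0]
force: [1.0, 0.6, 0.2]
opening: 0.0101
grasp_force: 0.0
```

>>> {"name": "play_rows", "arguments": {
  "dr": [
    [0, 0, -3.3],
    [0, 0, -3.3],
    [0, 0, -3.3],
    [0, 0, -3.3],
    [0, 0, -3.3],
    [0, 0, -3.3],
    [0, 0, -3.3],
    [0, 0, -3.3],
    [0, 0, -3.3],
    [0, 0, -3.3],
    [0, 0, 0],
    [0, 0, 0]
  ],
  "travel": [
    [0.0256, -0.0333, 0],
    [0.0256, -0.0333, 0],
    [0.0256, -0.0333, 0],
    [0.0256, -0.0333, 0],
    [0.0256, -0.0333, 0],
    [0.0256, -0.0333, 0],
    [0.0256, -0.0333, 0],
    [0.0256, -0.0333, 0],
    [0.0256, -0.0333, 0],
    [0.0256, -0.0333, 0],
    [0, 0, 0],
    [0, 0, 0]
  ],
  "grip": [0, 0, 0, 0, 0, 0, 0, 0, 0, 0, 0, 0]
}}

```text
time_s: 3.3
eef_pos: [0.632, -0.1552, 0.2489]
eef_rot: [-0.001, 0.638, 0.77, -0.0]
force: [-0.0, 0.8, -0.7]
opening: 0.0003
grasp_force: 0.0
```

```bash
cat > h.py <<'E'
from bench import manip
import cv2,numpy as np
def look(n,labels,save=None):
    p=manip.camera(n)
    if save: cv2.imwrite(f'pics/{save}.png',p['color'])
    for l in labels: print(n,l,[(np.round(d['at'],3).tolist(),round(d['confidence'],2)) for d in manip.tip_of(p,l)[:2]])
def st():
    o=manip.get_obs()
    for k in ['time_s','eef_pos','eef_rot','force','opening','grasp_force']: print(k,np.round(o[k],3))
E
python3 - <<'E'
from h import *
st()
look('scene',['flap_hinge','flap_edge','unit'],'s1')
look('wrist',['flap_hinge','flap_edge'])
E
```

```text
time_s 3.3
eef_pos [ 0.632 -0.155  0.249]
eef_rot [-0.001  0.638  0.77  -0.   ]
force [-0.037  0.832 -0.722]
opening 0.0
grasp_force 0.0
scene flap_hinge [([0.796, -0.047, 0.003], 0.26)]
scene flap_edge [([0.621, -0.104, 0.17], 0.7)]
scene unit [([0.602, -0.008, 0.002], 0.86)]
wrist flap_hinge [([0.628, -0.097, 0.168], 0.62), ([0.63, -0.122, 0.062], 0.56)]
wrist flap_edge [([0.625, -0.1, 0.168], 0.87)]
```

>>> {"name": "play_rows", "arguments": {
  "dr": [
    [0, 0, 0],
    [0, 0, 0],
    [0, 0, 0],
    [0, 0, 0],
    [0, 0, 0],
    [0, 0, 0],
    [0, 0, 0],
    [0, 0, 0],
    [0, 0, 0],
    [0, 0, 0],
    [0, 0, 0]
  ],
  "travel": [
    [0, 0, -0.033],
    [0, 0, -0.033],
    [0, 0, -0.032],
    [0, 0, 0],
    [-0.0033, 0.0172, 0.002],
    [-0.0033, 0.0172, 0.002],
    [-0.0017, 0.0088, 0],
    [-0.0017, 0.0089, 0],
    [-0.0015, 0.0078, -0.0035],
    [-0.0015, 0.0079, -0.0035],
    [0, 0, 0]
  ],
  "grip": [0, 0, 0, 0, 0, 0, 0, 0, 0, 0, 0]
}}

```text
time_s: 4.75
eef_pos: [0.6187, -0.086, 0.1481]
eef_rot: [-0.001, 0.637, 0.771, -0.0]
force: [-1.0, 0.1, -0.1]
opening: 0.0003
grasp_force: 0.0
```

Run:
```python
from h import *
st()
look('scene',['flap_edge'],'s2')
look('top',['flap_edge'])
```

```text
time_s 4.75
eef_pos [ 0.619 -0.086  0.148]
eef_rot [-0.001  0.637  0.771 -0.   ]
force [-1.004  0.127 -0.09 ]
opening 0.0
grasp_force 0.0
scene flap_edge []
top flap_edge [([0.615, -0.066, 0.152], 0.6), ([0.539, 0.237, -0.003], 0.33)]
```

View pics/s2.png

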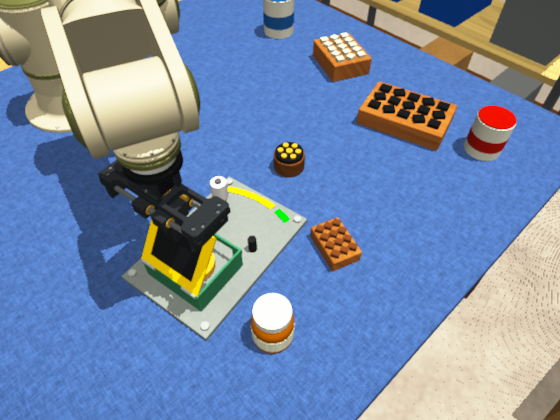

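The flap at px (180,255) now leans inward at about 1.0 rad, as planned, so I'll continue the arc.

>>> {"name": "play_rows", "arguments": {
  "dr": [
    [0, 0, 0],
    [0, 0, 0],
    [0, 0, 0],
    [0, 0, 0],
    [0, 0, 0],
    [0, 0, 0],
    [0, 0, 0],
    [0, 0, 0],
    [0, 0, 0],
    [0, 0, 0],
    [0, 0, 0],
    [0, 0, 0]
  ],
  "travel": [
    [-0.0013, 0.0068, -0.005],
    [-0.0013, 0.0069, -0.005],
    [-0.0011, 0.0059, -0.0065],
    [-0.0012, 0.0059, -0.0065],
    [-0.0009, 0.0044, -0.0075],
    [-0.0008, 0.0044, -0.0075],
    [-0.0006, 0.003, -0.0085],
    [-0.0005, 0.0029, -0.0085],
    [-0.0003, 0.0015, -0.0085],
    [-0.0003, 0.0014, -0.0075],
    [0, 0, 0],
    [0, 0, 0]
  ],
  "grip": [0, 0, 0, 0, 0, 0, 0, 0, 0, 0, 0, 0]
}}

```text
time_s: 6.15
eef_pos: [0.6108, -0.0441, 0.0776]
eef_rot: [-0.0, 0.638, 0.77, -0.0]
force: [-1.0, -0.1, -0.6]
opening: 0.0003
grasp_force: 0.0
```

>>> {"name": "play_rows", "arguments": {
  "dr": [
    [0, 0, 0],
    [0, 0, 0],
    [0, 0, 0],
    [0, 0, 0],
    [0, 0, 0]
  ],
  "travel": [
    [0, 0, -0.002],
    [0, 0, -0.001],
    [0, 0, 0],
    [0, 0, 0],
    [0, 0, 0]
  ],
  "grip": [0, 0, 0, 0, 0]
}}

```text
time_s: 6.65
eef_pos: [0.611, -0.0442, 0.0754]
eef_rot: [0.0, 0.638, 0.77, 0.0]
force: [-2.4, -0.3, 5.9]
opening: 0.0005
grasp_force: 2.8
```

Run:
```python
from h import *
st()
look('scene',['flap_edge','roller_top'],'s3')
look('top',['flap_edge','roller_top'])
```

```text
time_s 6.65
eef_pos [ 0.611 -0.044  0.075]
eef_rot [0.    0.638 0.77  0.   ]
force [-2.376 -0.348  5.895]
opening 0.001
grasp_force 2.826
scene flap_edge []
scene roller_top [([0.535, 0.058, 0.083], 0.69), ([0.614, -0.068, 0.034], 0.66)]
top flap_edge []
top roller_top [([0.531, 0.057, 0.079], 0.81)]
```

>>> {"name": "play_rows", "arguments": {
  "dr": [
    [0, 0, 0],
    [0, 0, 0],
    [0, 0, 0],
    [0, 0, 0],
    [0, 0, 0],
    [0, 0, 0],
    [0, 0, 0],
    [0, 0, 0],
    [0, 0, 0],
    [0, 0, 0],
    [0, 0, 0]
  ],
  "travel": [
    [0, 0, -0.002],
    [0, 0, -0.001],
    [0, 0, 0],
    [0, 0, 0],
    [0, 0, 0.03],
    [0, 0, 0.04],
    [0, 0, 0.01],
    [-0.026, 0.034, 0],
    [-0.026, 0.034, 0],
    [-0.027, 0.034, 0],
    [0, 0, 0]
  ],
  "grip": [0, 0, 0, 0, 0, 0, 0, 0.088, 0.088, 0.088, 0.088]
}}

```text
time_s: 8.05
eef_pos: [0.529, 0.0612, 0.1513]
eef_rot: [-0.001, 0.636, 0.772, -0.0]
force: [0.3, -1.0, -0.8]
opening: 0.0303
grasp_force: 0.0
```

Run:
```python
from h import *
st()
look('scene',['flap_edge','roller_top'],'s4')
look('top',['flap_edge','roller_top'],'t4')
look('wrist',['roller_top','flap_edge'],'w4')
a=cv2.imread('pics/s4.png')[150:350,100:330];b=cv2.imread('pics/w4.png')[60:360,80:480]
cv2.imwrite('pics/c4.png',np.hstack([cv2.resize(a,(345,300)),b]))
```

```text
time_s 8.05
eef_pos [0.529 0.061 0.151]
eef_rot [-0.001  0.636  0.772 -0.   ]
force [ 0.259 -1.035 -0.778]
opening 0.03
grasp_force 0.0
scene flap_edge [([0.603, -0.015, 0.062], 0.95)]
scene roller_top [([0.536, 0.059, 0.082], 0.72)]
top flap_edge [([0.604, -0.019, 0.062], 0.95)]
top roller_top []
wrist roller_top [([0.53, 0.058, 0.084], 0.61)]
wrist flap_edge [([0.605, -0.012, 0.062], 0.78)]
```

View pics/c4.png

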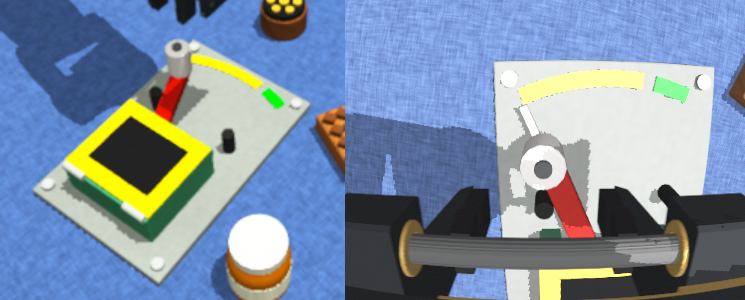

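The picture shows the flap flat on the bay, with its edge at z 0.062. The roller is under the jaws at about (0.533, 0.058). I'll open fully, descend and grip it.

>>> {"name": "play_rows", "arguments": {
  "dr": [
    [0, 0, 0],
    [0, 0, 0],
    [0, 0, 0],
    [0, 0, 0],
    [0, 0, 0],
    [0, 0, 0],
    [0, 0, 0],
    [0, 0, 0],
    [0, 0, 0],
    [0, 0, 0],
    [0, 0, 0],
    [0, 0, 0]
  ],
  "travel": [
    [0.004, -0.003, 0],
    [0, 0, 0],
    [0, 0, 0],
    [0, 0, 0],
    [0, 0, 0],
    [0, 0, 0],
    [0, 0, 0],
    [0, 0, 0],
    [0, 0, -0.031],
    [0, 0, -0.03],
    [0, 0, -0.03],
    [0, 0, 0]
  ],
  "grip": [0.088, 0.088, 0.088, 0.088, 0.088, 0.088, 0.088, 0.088, 0.088, 0.088, 0.088, 0.088]
}}

```text
time_s: 9.7
eef_pos: [0.5338, 0.0552, 0.0577]
eef_rot: [-0.003, 0.638, 0.77, -0.002]
force: [-0.2, -1.0, 1.1]
opening: 0.0879
grasp_force: 0.0
```

>>> {"name": "play_rows", "arguments": {
  "dr": [
    [0, 0, 0],
    [0, 0, 0],
    [0, 0, 0],
    [0, 0, 0],
    [0, 0, 0],
    [0, 0, 0],
    [0, 0, 0],
    [0, 0, 0],
    [0, 0, 0],
    [0, 0, 0]
  ],
  "travel": [
    [0, 0, 0],
    [0, 0, 0],
    [0, 0, 0],
    [0, 0, 0],
    [0, 0, 0],
    [0, 0, 0],
    [0, 0, 0],
    [0, 0, 0],
    [0, 0, 0],
    [0, 0, 0]
  ],
  "grip": [0, 0, 0, 0, 0, 0, 0, 0, 0, 0]
}}

```text
time_s: 10.7
eef_pos: [0.5349, 0.0551, 0.0607]
eef_rot: [-0.001, 0.637, 0.77, -0.001]
force: [-5.6, 0.5, 4.8]
opening: 0.0314
grasp_force: 30.0
```

Run:
```python
from h import *
st()
look('scene',['roller_top','green','flap_edge','round_stamp','print_block'])
```

```text
time_s 10.7
eef_pos [0.535 0.055 0.061]
eef_rot [-0.001  0.637  0.77  -0.001]
force [-5.583  0.462  4.814]
opening 0.031
grasp_force 29.992
scene roller_top [([0.615, -0.071, 0.031], 0.74), ([0.535, 0.059, 0.082], 0.48)]
scene green [([0.636, 0.13, 0.011], 0.86), ([0.537, 0.24, -0.004], 0.52)]
scene flap_edge [([0.603, -0.016, 0.063], 0.81), ([0.533, 0.057, 0.041], 0.17)]
scene round_stamp [([0.535, 0.238, -0.004], 0.55)]
scene print_block [([0.748, 0.153, -0.0], 0.86)]
```

>>> {"name": "play_rows", "arguments": {
  "dr": [
    [0, 0, 0],
    [0, 0, 0],
    [0, 0, 0],
    [0, 0, 0],
    [0, 0, 0],
    [0, 0, 0],
    [0, 0, 0],
    [0, 0, 0],
    [0, 0, 0],
    [0, 0, 0],
    [0, 0, 0],
    [0, 0, 0]
  ],
  "travel": [
    [0.0064, 0.0038, 0],
    [0.0064, 0.0038, 0],
    [0.0067, 0.0032, 0],
    [0.0068, 0.0032, 0],
    [0.0071, 0.0025, 0],
    [0.0071, 0.0025, 0],
    [0.0072, 0.0018, 0],
    [0.0073, 0.0018, 0],
    [0.0074, 0.001, 0],
    [0.0075, 0.0011, 0],
    [0.0075, 0.0003, 0],
    [0.0075, 0.0003, 0]
  ],
  "grip": [0, 0, 0, 0, 0, 0, 0, 0, 0, 0, 0, 0]
}}

```text
time_s: 12.2
eef_pos: [0.6196, 0.0798, 0.0605]
eef_rot: [-0.001, 0.637, 0.77, -0.002]
force: [-9.6, -5.4, 7.5]
opening: 0.031
grasp_force: 30.0
```

>>> {"name": "play_rows", "arguments": {
  "dr": [
    [0, 0, 0],
    [0, 0, 0],
    [0, 0, 0],
    [0, 0, 0],
    [0, 0, 0]
  ],
  "travel": [
    [0.0075, -0.0004, 0],
    [0.0074, -0.0005, 0],
    [0, 0, 0],
    [0, 0, 0],
    [0, 0, 0]
  ],
  "grip": [0, 0, 0, 0, 0]
}}

```text
time_s: 12.7
eef_pos: [0.634, 0.0789, 0.0606]
eef_rot: [-0.002, 0.637, 0.771, -0.002]
force: [-10.2, -4.0, 6.7]
opening: 0.0311
grasp_force: 30.0
```

Run:
```python
from h import *
st()
look('scene',['roller_top','green','flap_edge','roller'],'s5')
look('top',['roller','flap_edge','print_block','round_stamp','dye_jar'],'t5')
look('wrist',['roller_top','green','roller'],'w5')
a=cv2.imread('pics/s5.png')[150:350,100:330];b=cv2.imread('pics/w5.png')[60:360,80:480]
cv2.imwrite('pics/c5.png',np.hstack([cv2.resize(a,(345,300)),b]))
```

```text
time_s 12.7
eef_pos [0.634 0.079 0.061]
eef_rot [-0.002  0.637  0.771 -0.002]
force [-10.15   -4.008   6.716]
opening 0.031
grasp_force 29.993
scene roller_top [([0.636, 0.082, 0.082], 0.53)]
scene green [([0.637, 0.13, 0.011], 0.72)]
scene flap_edge []
scene roller [([0.634, 0.082, 0.039], 0.72)]
top roller []
top flap_edge []
top print_block [([0.75, 0.155, -0.0], 0.74)]
top round_stamp [([0.54, 0.239, -0.001], 0.68)]
top dye_jar [([0.796, -0.053, 0.002], 0.86)]
wrist roller_top [([0.63, 0.084, 0.083], 0.7), ([0.753, 0.149, -0.002], 0.29)]
wrist green [([0.635, 0.132, 0.014], 0.57)]
wrist roller [([0.631, 0.082, 0.041], 0.56)]
```

View pics/c5.png

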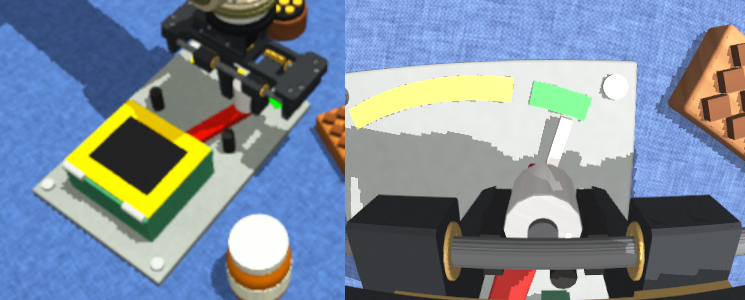

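In the wrist view the pointer stands over the middle of the green, and in the scene view the flap is flat. The grip is 30 N and the roller is steady, so I'm handing in.

```bash
python3 -c "
from bench import manip
print(manip.finish_job())"
```

```text
the job is handed in; nothing more can be done
None
```

The job is handed in, with no verdict returned: the flap is shut, the gripper holds the roller at about 0.69 rad with the pointer over the green, and the print block, dye jar and round stamp show no movement beyond the cameras' error.

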